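# Clamp a glued facing strip with self-closing tweezers

## Robot

A 6-joint arm with a two-finger parallel gripper is mounted at the origin on the work surface. World frame = base frame: x ahead of the robot, y to its left, z up, the work surface at z = 0. Lengths are in m, angles in degrees, forces in N, time in s.
With the tool pointing down it reaches from about 0.35 to 0.725 m from the base axis. Payload 4.3 kg.
Tool frame: the origin (TCP) lies on the mounting face of the last link; the fingertips stand 173 mm ahead of it and the grasp point (between the pads) lies 155 mm ahead of it; z points along the fingers, y is the direction in which the jaws open and shut (so a half turn about z gives the same grasp; the last joint's range is limited). The gripper opens to 85 mm and grips with 20 to 120 N. Pads are 22 mm wide; open, the fingers measure 114 mm over their backs; the gripper's body (76 mm by 85 mm) begins 54 mm behind the grasp point. The pads swing forward as they close: fully open they stand 13 mm farther back than shut.
Start: joints at [-79.143, 21.618, 4.641, 73.018, 0, 83.68], TCP at [0.17, -0.549, 0.405] pointing down, gripper open.
Joint ranges: [-156.06, 156.06], [-48.1, 94.91], [-58.44, 69.94], [-101.28, 121.22], [-78.64, 73.56], [-180, 180]. Speed limits (degrees/s): [147.25, 147.25, 180, 180, 180, 180].

## Interface

Orientations are given as [roll, pitch, yaw] about the fixed x, y, z axes, in that order (R = Rz(yaw) Ry(pitch) Rx(roll)).
In Python, from cell import bot, hand, planner, monitor, viewer, job gives the robot as it stands. The module is installed in compiled form; this text tells all that it offers. Calls block until the motion is done:
- bot.goto(position, orientation): joint-space move of the TCP to a pose.
- bot.line_to(position, rot=None, rate=0.15): straight line of the TCP; rot=None keeps the orientation; rate is the mean speed in m/s.
- bot.set_joints(angles): joint-space move.
- hand.move_gripper(opening, strength=None): opening from 0.0 (shut) to 1.0 (fully open); strength is the grip in N (None keeps the last); returns when the fingers have stopped.
- bot.hold(seconds).
- planner.solve_ik(position, orientation): joint angles nearest the present ones, or None.
- monitor.state(): the state.
- viewer.camera(name): name is "side" or "top"; returns the picture (480x640x3 uint8, red, green, blue); there is no depth.
- viewer.camera_model(name): a dict with "vertical_fov" (degrees; the focal length in pixels is half the picture's height over the tangent of half this angle, whatever the lens; pixels are square), "cx", "cy" (the principal point, pixels), "T" (4x4, takes a point from camera to world coordinates). Camera axes: x right, y down, z forward; pixel columns grow to the right and rows downward; lengths in m; the calibration is good to about 2 mm. A picture is of the moment at which its call begins. camera_model takes no time and is no camera call.
A pose or a line that the arm cannot do raises bot.IKError and nothing moves.
- job.finish_job(): hands the job in, once; it reports no verdict.
The state is a dict: "time": time; "joint_pos": joint angles; "qd": joint speeds; "joint_efforts": joint torques, N m; "tcp_pos": TCP position; "tool_rot": TCP orientation; "ft_force": force on the tool from outside, world axes, zero at the start; "wrist_torque": the same for the moment, N m; "finger_gap": opening from 0.0 (shut) to 1.0 (fully open).
Only numpy, scipy, OpenCV 4.12 (cv2) and the standard library are available. Lean on these libraries where they do the work, as an engineer would, in place of code of your own. Each camera call takes 0.05 s, during which the arm holds its last target. There are 200 camera calls.

## Task

The white facing strip on the display stand has just been glued and is springing away from its wooden tongue. Take the self-closing tweezers from their rest, keep them squeezed fully open, lower them straight over the middle of the tongue with one jaw on either side until you feel their stop bar press lightly on the tongue's top, then let go so that they stay there, upright, clamping the strip flat. The prop is delicate: don't push hard, don't touch the stand, tongue or strip with the fingers, and leave the balls and the tape where they are.

Things in the scene. Friction and masses are not known exactly. Their poses are not given: they have to be found in the camera images.
- tweezers_grip (a point): Steel self-closing tweezers, 90 g, upright in the rest, jaws down. Point midway between the two finger plates; z up, y across plates and jaws. Plates 24 wide (x) x 26 mm tall, outer faces 29 mm apart, centred at this height. Pinch along y to 22 mm (12 N; firm stops there, 20 to 40 N is fine) and the jaws open. The tail block (20 x 12 mm) reaches 36 mm above this point. Both sides are alike.
- tweezers: Same tweezers; origin mid underside of their stop bar, 44 mm below the grip point, same axes. Stop bar 50 mm long (x), 7 wide, 8 thick, ears 18 mm wide at its ends. Jaw pads 20 x 20 mm, their tips 30 mm below the origin; gap about 2 mm at rest, 24 mm squeezed. Let go, they spring shut and grip with 2 to 3 N.
- jaw_a (a joint): Opening angle of one jaw arm, rad: 0 closed, 0.117 squeezed fully open, about 0.04 when clamped on the 10 mm thick tongue and strip.
- jaw_b (a joint): The same for the other jaw arm.
- rest: Black tweezer rest, fixed: 84 x 64 mm base, two cheeks 45 mm high at x = +-20 mm on which the ears of the stop bar lie between 4 mm high lips; the jaws hang free between the cheeks with room to open. Lift the tweezers straight up. Origin at the centre of the underside.
- stand: Display stand, fixed: wooden base 110 x 80 x 10 mm; origin at the centre of its underside, z up. Aluminium collar 54 x 31 mm, top at z = 30 mm. From it rises the tongue with its strip, together 10 mm thick when closed and centred at x = y = 0; the tweezers' y goes along this y. Press tweezers on it with about 5 N for half a second before letting go; over 15 N breaks it.
- stand_centre (a point): Point on top of the stand's base, 10 mm above its origin, under the wooden tongue: 40 mm wide (x), 6 mm thick (y -5 to +1 mm), its level top 56 to 76 mm above this point: firmly clamped at a height that differs each time and is not measured, so feel for it.
- strip (a joint): Lean of the white strip, rad: 0 flat on the tongue, 0.10 sprung open (4 mm at its top); a light spring opens it unless clamped. Strip 36 wide x 36 tall x 4 mm thick on the tongue's +y face (y +1 to +5 mm), hinged at its foot, its top 4 mm below the tongue's.
- ball_a: Loose red ball with a small flat foot, 60 mm across, bystander. Origin underneath.
- ball_b: A second such ball, bystander.
- tape: Roll of white tape lying flat, 54 mm across, 19 mm high, bystander. Origin underneath.
Things that resemble listed ones, but are neither listed nor needed, are in the scene too. Of the things like the rest, leave any that is purple; of the rest the larger one is meant. Of the things that look like the tweezers, the smaller one is meant.

How it is judged:
By the outcome, as a careful person would: the job done as asked, in the order asked, and still so for the second after the job is handed in, with the robot touching nothing.
It also fails if it takes over 48 s, if anything falls off the work surface, if the arm or the gripper's body presses on something with over 40 N, if the wrist force passes 120 N, or if a joint passes its speed limit or range.

## Working session

There is one attempt and no reset: what is moved stays moved. The work goes in short steps, each a Python script; the robot and the scene stay as the last script left them, time stands still between calls to the robot, and variables do not carry over. Pictures are saved under pics/ and viewed, about 8 in all and at most 12, crops included, and the job is handed in when it is done.

```bash
mkdir -p pics
python3 - <<'E'
from cell import *
import cv2
for n in("top","side"):
    im=viewer.camera(n); cv2.imwrite(f"pics/{n}0.png",im[:,:,::-1]); m=viewer.camera_model(n); print(n,m)
s=monitor.state(); print(s)
E
```

```text
top {'vertical_fov': 45.80666199875638, 'cx': 315.35082596588194, 'cy': 255.07845960156135, 'T': array([[ 0.01483576, -0.99491347,  0.09963472,  0.40834301],
       [-0.99988571, -0.01505193, -0.00141823, -0.04444406],
       [ 0.00291071, -0.09960229, -0.99502307,  1.22025645],
       [ 0.        ,  0.        ,  0.        ,  1.        ]])}
side {'vertical_fov': 42.74796522157376, 'cx': 317.02868320488267, 'cy': 239.5938825212516, 'T': array([[-0.67241649, -0.41251189,  0.61456489, -0.11106546],
       [-0.74009239,  0.36245547, -0.56647091,  0.58488456],
       [ 0.01092358, -0.83573918, -0.54901794,  0.67024559],
       [ 0.        ,  0.        ,  0.        ,  1.        ]])}
{'time': 0.1, 'joint_pos': array([-7.91420178e+01,  2.16556253e+01,  4.57248031e+00,  7.30199479e+01,
        1.45156173e-03,  8.36804569e+01]), 'qd': array([-0.007991  , -0.12080235,  0.15342511,  0.08055375,  0.00408181,
       -0.01880972]), 'joint_efforts': array([ 1.65529556e-03, -4.64691889e+01,  2.70583123e+01,  1.20168194e-02,
        3.42375608e-05,  7.20758322e-06]), 'tcp_pos': array([ 0.1697758 , -0.54907868,  0.40388762]), 'tool_rot': array([-1.79897693e+02, -1.27905146e-02,  1.71775126e+01]), 'ft_force': array([-0.6041976 ,  0.37155527, -0.03009727]), 'wrist_torque': array([-0.00880146, -0.01239302, -0.01732111]), 'finger_gap': 1.0069742153718286}
```

View pics/top0.png

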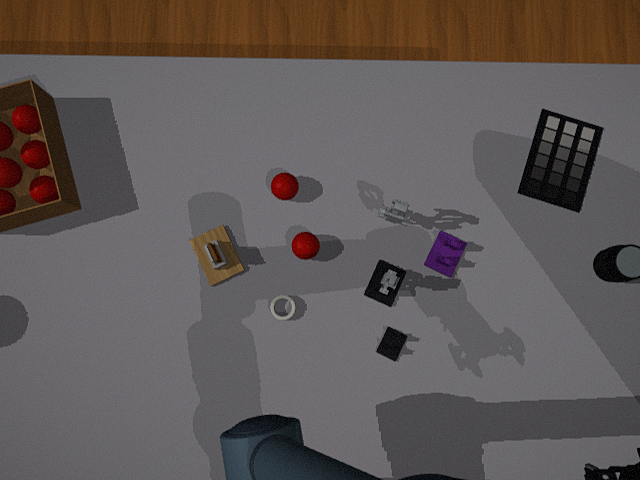

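View pics/side0.png

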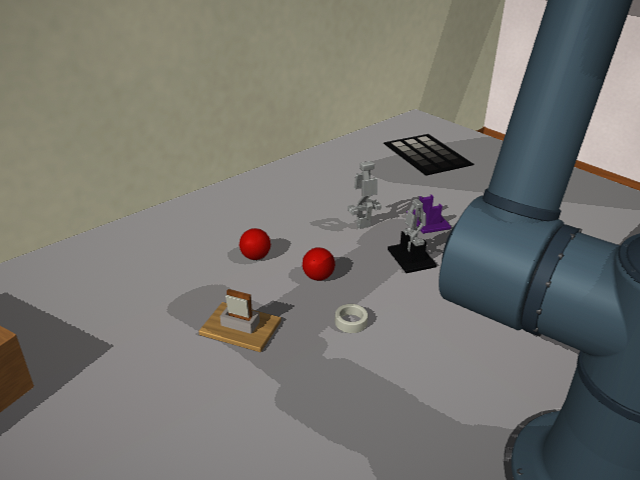

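The top view shows the stand at (217,255), the intended rest with tweezers at (386,283), the purple rest at (446,253), the small black rest at (392,343), the big tweezers at (397,212), the balls at (285,186) and (306,245), and the tape at (283,307). In the side view the stand is at (240,320) and the tweezers at about (415,225).

```bash
cat > h.py <<'E'
import numpy as np, cv2
from cell import *
def ray(n,p):
    m=viewer.camera_model(n); f=240/np.tan(np.radians(m["vertical_fov"]/2)); T=m["T"]
    d=T[:3,:3]@np.array([(p[0]-m["cx"])/f,(p[1]-m["cy"])/f,1.]); return T[:3,3],d/np.linalg.norm(d)
def plane(n,p,z):
    o,d=ray(n,p); return o+d*(z-o[2])/d[2]
def proj(n,P):
    m=viewer.camera_model(n); f=240/np.tan(np.radians(m["vertical_fov"]/2)); T=m["T"]
    c=T[:3,:3].T@(np.asarray(P,float)-T[:3,3]); return np.array([m["cx"]+f*c[0]/c[2],m["cy"]+f*c[1]/c[2]])
def tri(pt,ps):
    (a,u),(b,v)=ray("top",pt),ray("side",ps)
    t=np.linalg.lstsq(np.c_[u,-v],b-a,rcond=None)[0]; p,q=a+t[0]*u,b+t[1]*v
    return (p+q)/2,np.linalg.norm(p-q)
def crop(im,x,y,w,h,k): return cv2.resize(im[y:y+h,x:x+w],None,fx=k,fy=k,interpolation=cv2.INTER_CUBIC)
E
python3 - <<'E'
from h import *
t=cv2.imread("pics/top0.png"); s=cv2.imread("pics/side0.png")
g=lambda a:np.clip(255*(a/255.)**.6,0,255).astype(np.uint8)
o=np.vstack([np.hstack([crop(t,184,217,66,75,6)[:450,:396],crop(t,354,250,66,75,6)]),])
o2=np.hstack([crop(s,192,280,100,75,4)[:300],crop(s,380,190,75,100,4)[:, :]]) if 0 else None
a=crop(t,187,222,60,66,5);b=crop(t,357,255,60,60,5);c=crop(s,192,285,96,68,4);d=crop(s,384,190,60,85,5)
H=np.zeros((600,800,3),np.uint8)
H[:330,:300]=a;H[:300,310:610]=b[:300];H[:,:]=H
H[328:600,:384]=c[:272]; dd=crop(s,384,190,60,85,5)
H2=cv2.resize(dd,(int(300*.7),int(425*.7))); H[302:302+H2.shape[0],400:400+H2.shape[1]]=H2
cv2.imwrite("pics/c1.png",g(H))
# masks
hsv=cv2.cvtColor(t,cv2.COLOR_BGR2HSV)
def blob(m,x,y,w,h):
    k=np.zeros_like(m);k[y:y+h,x:x+w]=m[y:y+h,x:x+w]
    c=max(cv2.findContours(k,cv2.RETR_EXTERNAL,cv2.CHAIN_APPROX_NONE)[0],key=cv2.contourArea);return c
def rectw(c,z):
    P=np.array([plane("top",p,z)[:2] for p in c[:,0,:]]); r=cv2.minAreaRect((P*1000).astype(np.float32)); return r
wood=((hsv[:,:,0]>8)&(hsv[:,:,0]<25)&(hsv[:,:,1]>90)&(hsv[:,:,2]>60)).astype(np.uint8)
print("stand",rectw(blob(wood,180,215,75,80),.010))
blk=(t.max(2)<45).astype(np.uint8)
for z in(.005,.01): print("rest",z,rectw(blob(blk,355,250,55,62),z))
for nm,x,y in(("a",285,186),("b",306,245)):
    red=((t[:,:,2]>90)&(t[:,:,1]<60)).astype(np.uint8); c=blob(red,x-20,y-20,40,40); cc,r=cv2.minEnclosingCircle(c); print(nm,plane("top",cc,.03),r)
print("tape",plane("top",(283,307.5),.01))
E
```

```text
stand ((526.7051391601562, 165.4805450439453), (109.66724395751953, 79.05420684814453), 26.821792602539062)
rest 0.005 ((473.29150390625, -196.37994384765625), (64.18506622314453, 83.43158721923828), 66.4408187866211)
rest 0.01 ((473.0242004394531, -195.75479125976562), (63.920982360839844, 83.0882797241211), 66.4408187866211)
a [0.67572433 0.03058367 0.03      ] 11.923965454101562
b [ 0.54844797 -0.01661058  0.03      ] 11.543496131896973
tape [0.41675224 0.02078767 0.01      ]
```

View pics/c1.png

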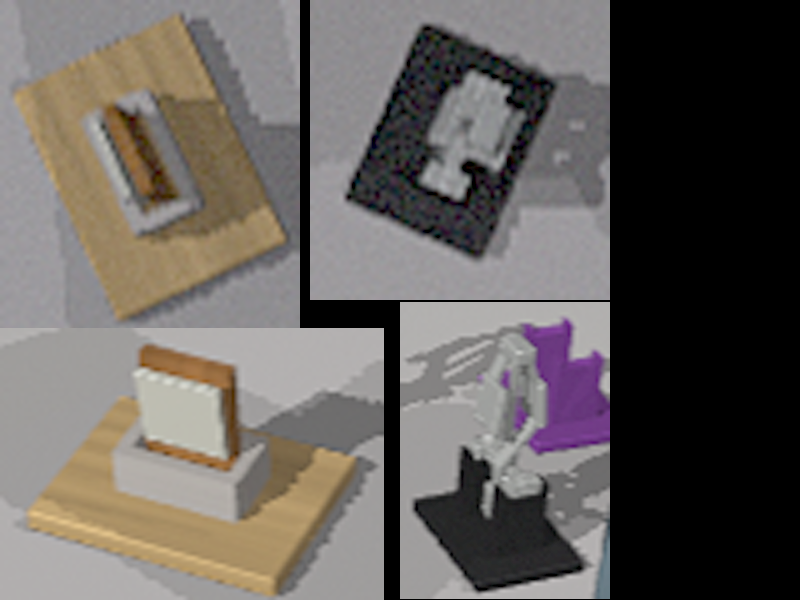

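The crops show the wooden base sharply, with the white strip on the tongue's left side (world +y), so the stand yaw is about 26.8°. The tweezers sit in the rest and its long side lies at about -23.6°. Next I overlay the predicted tweezers and stand points and start moving above the rest.

```bash
cat >> h.py <<'E'
def pose2(c,yaw,pts):
    a=np.radians(yaw); R=np.array([[np.cos(a),-np.sin(a)],[np.sin(a),np.cos(a)]])
    pts=np.asarray(pts,float); return np.c_[pts[:,:2]@R.T+np.asarray(c)[:2],pts[:,2]]
REST=(.4731,-.1960);RY=-23.56;ST=(.5267,.1655);SY=26.82
def box(w,d,z,x=0,y=0): return [(x+sx*w/2,y+sy*d/2,z) for sx,sy in((-1,-1),(1,-1),(1,1),(-1,1))]
def draw(im,n,polys,x,y,w,h,k):
    o=crop(im,x,y,w,h,k)
    for P,col in polys:
        q=np.array([(proj(n,p)+.5-(x,y))*k for p in P]); cv2.polylines(o,[np.int32(q*8)],True,col,1,cv2.LINE_AA,3)
    return o
E
python3 - <<'E'
from h import *
t=cv2.imread("pics/top0.png"); s=cv2.imread("pics/side0.png")
g=lambda a:np.clip(255*(a/255.)**.6,0,255).astype(np.uint8); t,s=g(t),g(s)
def tw(z): # z of stop-bar underside
    return [(pose2(REST,RY,box(20,12,z+.080,0,0)*1) ,(0,0,255))] if 0 else [
      (pose2(REST,RY,box(.020,.012,z+.080)),(0,0,255)),(pose2(REST,RY,box(.024,.029,z+.057)),(0,255,0)),
      (pose2(REST,RY,box(.050,.018,z+.008)),(255,0,0))]
rest=[(pose2(REST,RY,box(.084,.064,.006)),(0,255,255))]
st=[(pose2(ST,SY,box(.11,.08,.01)),(0,255,255)),(pose2(ST,SY,box(.054,.031,.03)),(255,0,0)),(pose2(ST,SY,box(.04,.006,.076,0,-.002)),(0,255,0)),(pose2(ST,SY,box(.04,.006,.086,0,-.002)),(0,0,255))]
H=np.zeros((600,800,3),np.uint8)
def put(a,r,c): H[r:r+a.shape[0],c:c+a.shape[1]]=a[:600-r,:800-c]
put(draw(t,"top",rest+tw(.045),360,255,50,50,6),0,0)
put(draw(s,"side",rest+tw(.045),384,190,60,85,6),0,310)
put(draw(t,"top",st,187,222,60,66,4),310,0)
put(draw(s,"side",st,196,285,90,68,4)[:, :400],0,680) if 0 else None
cv2.imwrite("pics/o1.png",H)
H[:]=0;put(draw(s,"side",st,192,280,96,75,6),0,0);cv2.imwrite("pics/o2.png",H[:460,:580])
print(planner.solve_ik([*REST,.36],[180,0,RY]),planner.solve_ik([*REST,.36],[180,0,RY+180]))
for y in(SY,SY+180,SY-180): print(y,planner.solve_ik([*ST,.36],[180,0,y]))
bot.goto([*REST,.36],[180,0,RY]); S=monitor.state(); print(S["time"],S["tcp_pos"],S["tool_rot"],S["joint_pos"])
E
```

```text
[-29.60418404  15.36687796 -10.87657829  63.75654375   0.
 173.95581596] [-29.60418404  15.36687796 -10.87657829  63.75654375   0.
  -6.04418404]
26.82 [ 10.86005245  19.86174556  -4.59003022  65.54822422   0.
 164.04005245]
206.82 [ 10.86005245  19.86174556  -4.59003022  65.54822422   0.
 -15.95994755]
-153.18 [ 10.86005245  19.86174556  -4.59003022  65.54822422   0.
 -15.95994755]
1.8083 [ 0.47303523 -0.19660345  0.3601113 ] [ 1.79978776e+02 -2.09193282e-02 -2.35992297e+01] [-2.96618193e+01  1.53709652e+01 -1.08541143e+01  6.37518766e+01
 -1.88961864e-02  1.73937410e+02]
```

View pics/o1.png

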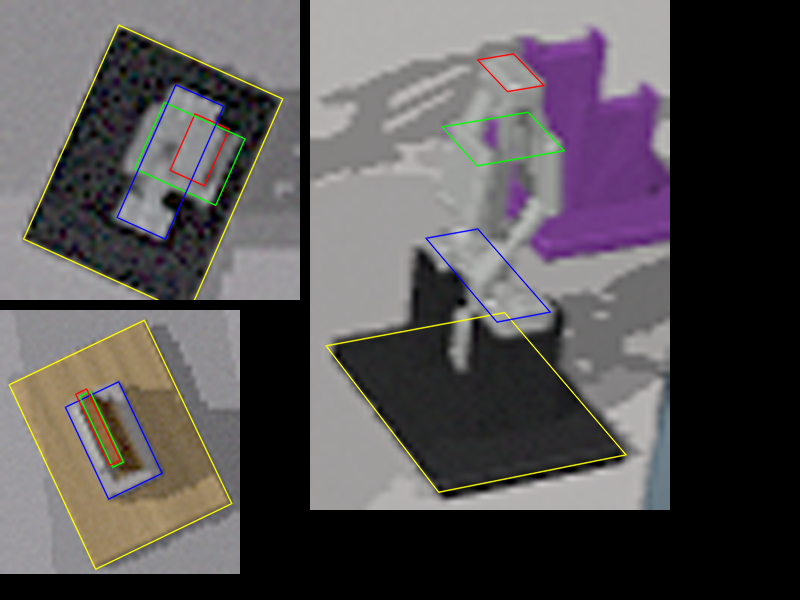

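View pics/o2.png

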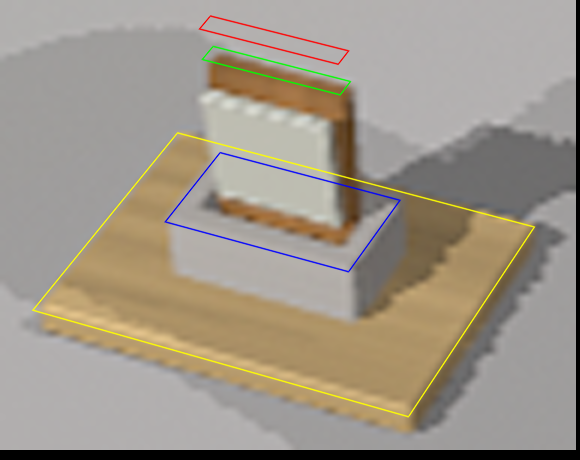

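The overlays fit within 1–2 px: stop bar underside at z≈0.045, tweezers centred on the rest. In the side view the tongue top lies near the z≈0.075 outline. I grasp and lift now.

Run:
```python
from h import *
def p(l):
    S=monitor.state(); print(l,round(S["time"],2),S["tcp_pos"].round(4),S["ft_force"].round(2),S["wrist_torque"].round(2),round(S["finger_gap"],3))
hand.move_gripper(.7,30); p("open")
bot.line_to([*REST,.244],[180,0,RY],.1); p("down")
hand.move_gripper(0.,30); bot.hold(.3); p("grip")
bot.line_to([*REST,.36],rate=.08); bot.hold(.2); p("lift")
cv2.imwrite("pics/t1.png",viewer.camera("top")[:,:,::-1]);s=viewer.camera("side")[:,:,::-1];cv2.imwrite("pics/s1.png",s)
q=proj("side",[*REST,.2]); print(q)
x,y=int(q[0])-60,max(0,int(q[1])-60); cv2.imwrite("pics/s1c.png",crop(np.clip(255*(s/255.)**.6,0,255).astype(np.uint8),x,y,120,140,4))
```

```text
open 2.19 [ 0.473  -0.1963  0.36  ] [-0.01 -0.63  0.54] [ 0.02 -0.01  0.02] 0.699
down 3.5 [ 0.4735 -0.1962  0.2447] [ 0.3  -0.14  0.38] [0.   0.   0.05] 0.702
grip 4.22 [ 0.4731 -0.196   0.2439] [-0.37  1.5  -1.1 ] [-0.07 -0.01  0.04] 0.247
lift 6.03 [ 0.473  -0.1959  0.3597] [ 0.12 -0.37 -0.53] [-0.04  0.03 -0.06] 0.251
[421.2006431  163.76969626]
```

View pics/s1c.png

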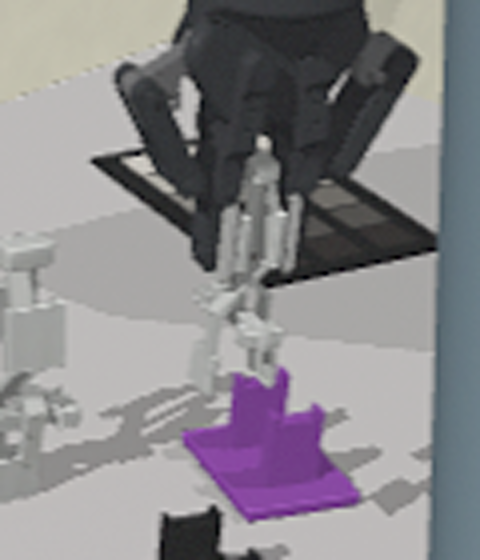

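The tweezers hang upright between the fingers with the jaws open (gap 0.25, about 21 mm). Now I go above the stand and check alignment.

```bash
cat >> h.py <<'E'
def p(l):
    S=monitor.state(); print(l,round(S["time"],2),S["tcp_pos"].round(4),S["tool_rot"].round(2),S["ft_force"].round(2),S["wrist_torque"].round(2),round(S["finger_gap"],3)); return S
def st(x,y,z): return pose2(ST,SY,[(x,y,z)])[0]
g=lambda a:np.clip(255*(a/255.)**.6,0,255).astype(np.uint8)
E
python3 - <<'E'
from h import *
bot.goto(st(0,.001,.36),[180,0,SY]); bot.line_to(st(0,.001,.324),rate=.05); bot.hold(.4); S=p("above")
s=viewer.camera("side")[:,:,::-1]; t=viewer.camera("top")[:,:,::-1]
cv2.imwrite("pics/s2.png",s);cv2.imwrite("pics/t2.png",t)
c=S["tcp_pos"];z=c[2]-.155-.044; y=S["tool_rot"][2]
P=[(pose2(c,y,box(.05,.018,z)),(255,0,0)),(pose2(c,y,box(.02,.024,z-.03)),(0,0,255)),(pose2(c,y,[(-.012,.011,z+.031),(.012,.011,z+.031),(.012,.011,z+.057),(-.012,.011,z+.057)]),(0,255,0)),
 (pose2(ST,SY,box(.04,.006,.076,0,-.002)),(0,255,0)),(pose2(ST,SY,box(.054,.031,.03)),(255,0,0)),(pose2(ST,SY,box(.11,.08,.01)),(0,255,255))]
a=crop(g(s),188,235,110,125,4.5); b=draw(g(s),"side",P,188,235,110,125,4.5)
o=cv2.resize(np.hstack([a,b])[:, :],None,fx=.8,fy=.8); cv2.imwrite("pics/s2c.png",o); print(o.shape)
E
```

```text
above 8.77 [0.5263 0.1664 0.3242] [ 1.800e+02 -2.000e-02  2.682e+01] [-0.25 -0.63 -0.24] [0.01 0.01 0.04] 0.247
(450, 792, 3)
```

View pics/s2c.png

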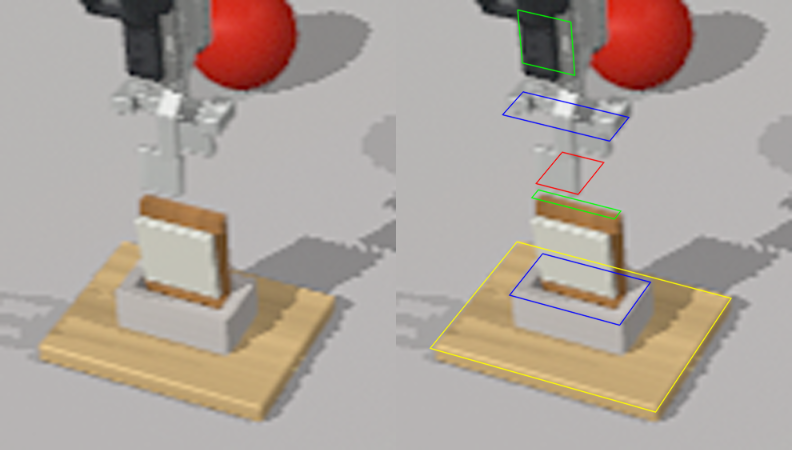

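The pad tips land where predicted, about 1 px right. The tongue shows nearly the same residual, so tweezers and tongue agree to about 1 mm. I make a guarded descent now.

```bash
cat >> h.py <<'E'
def force(n=4):
    f=[]
    for _ in range(n): bot.hold(.02); f.append(monitor.state()["ft_force"])
    return np.mean(f,0)
E
python3 - <<'E'
from h import *
f0=force(8); z=.324; why="range"
for zt in np.arange(.320,.2869,-.004):
    bot.line_to(st(0,.001,zt),rate=.04); z=zt; d=force(2)-f0
    if np.abs(d).max()>3: why="early"; break
else:
    d=np.zeros(3)
    while z>.262:
        z-=.0006; bot.line_to(st(0,.001,z),rate=.02); d=force(2)-f0
        if abs(d[2])>2.5: d=force(4)-f0
        if abs(d[2])>2.5 or np.hypot(d[0],d[1])>4: why="contact"; break
        if monitor.state()["time"]>34: why="time"; break
print(why,z,f0.round(2),d.round(2)); p("now")
s=viewer.camera("side")[:,:,::-1]; cv2.imwrite("pics/s3c.png",crop(g(s),188,235,110,125,4.5))
E
```

```text
contact 0.2700000000000003 [ 0.2   0.23 -1.02] [-1.88 -0.37  6.39]
now 20.12 [0.5264 0.1664 0.2707] [ 1.7998e+02 -5.0000e-02  2.6820e+01] [-2.22 -0.14  5.03] [-0.04  0.36 -0.01] 0.244
```

View pics/s3c.png

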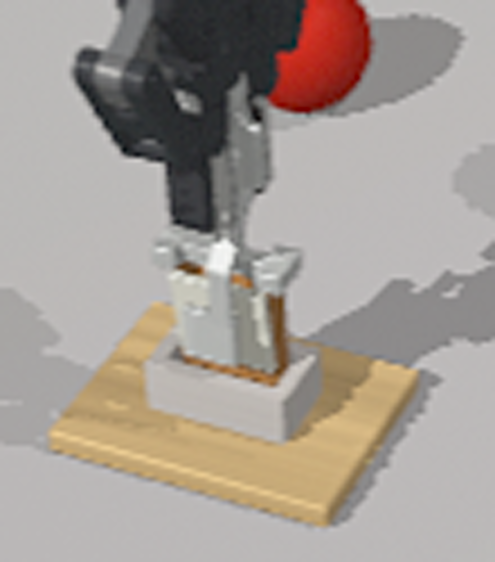

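The jaws straddle the tongue and strip, and the stop bar is on the tongue top with about 6 N at z≈0.0717, inside the stated range. I hold, release and retreat.

Run:
```python
from h import *
f0=np.array([.2,.23,-1.02])
d=force(3)-f0; print("press",d.round(2)); z=.270
while not 4<d[2]<7.5 and .267<z<.273:
    z+= .0003 if d[2]>6 else -.0003; bot.line_to(st(0,.001,z),rate=.02); d=force(3)-f0
print("adj",z,d.round(2))
for _ in range(3): bot.hold(.25); print((monitor.state()["ft_force"]-f0).round(2))
hand.move_gripper(.36,30); bot.hold(.1); p("rel1")
hand.move_gripper(.7,30); bot.hold(.2); p("rel2")
bot.line_to(st(0,.001,.40),rate=.1); p("up")
bot.hold(.3)
s=viewer.camera("side")[:,:,::-1];t=viewer.camera("top")[:,:,::-1];cv2.imwrite("pics/t4.png",t)
o=np.hstack([crop(g(s),188,225,100,130,4),crop(g(t),187,222,66,66,6)[:520]]) if 0 else crop(g(s),180,225,120,130,4.5)
cv2.imwrite("pics/s4c.png",o); cv2.imwrite("pics/s4.png",s)
```

```text
press [-1.51 -0.22  6.52]
adj 0.27 [-1.51 -0.22  6.52]
[-1.68 -0.09  7.09]
[-2.33  0.1   6.41]
[-1.18 -0.41  6.46]
rel1 21.32 [0.5262 0.1663 0.2697] [-1.7999e+02  3.0000e-02  2.6820e+01] [ 0.29 -0.64 -0.3 ] [-0.01 -0.01 -0.04] 0.357
rel2 21.92 [0.5262 0.1664 0.27  ] [180.     0.    26.82] [0.15 0.5  0.38] [-0.01 -0.    0.01] 0.7
up 23.37 [0.526  0.1663 0.3992] [-1.7998e+02  8.0000e-02  2.6820e+01] [ 0.93 -0.32  0.21] [ 0.01 -0.03  0.01] 0.697
```

View pics/s4c.png

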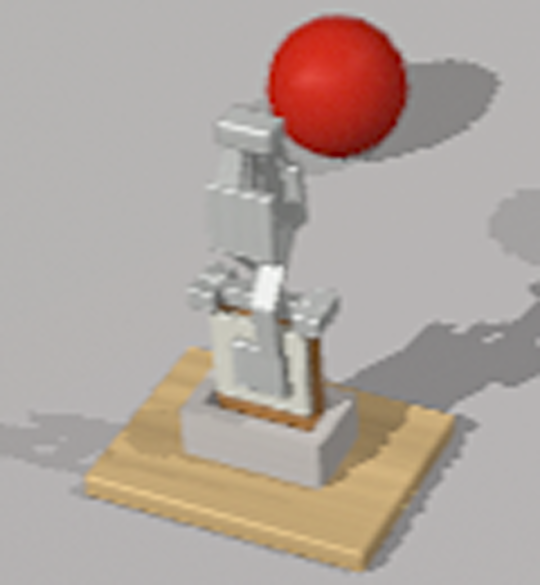

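The tweezers stand upright on the tongue, jaws closed on the strip, bar on the tongue top. I do a last numeric check on bystanders and stability, then hand in.

Run:
```python
from h import *
a,b=cv2.imread("pics/s0.png" if 0 else "pics/side0.png"),cv2.imread("pics/s4.png")
def red(i,x,y,n=25):
    m=((i[:,:,2]>90)&(i[:,:,1]<60)).astype(np.uint8)[y-n:y+n,x-n:x+n]; M=cv2.moments(m,True); return np.round([M["m10"]/M["m00"],M["m01"]/M["m00"],M["m00"]],1)
for x,y in((255,244),(319,264)): print(red(a,x,y),red(b,x,y))
def tp(i): m=(i.min(2)>150).astype(np.uint8)[300:337,330:374]; M=cv2.moments(m,True); return M["m10"]/M["m00"],M["m01"]/M["m00"]
print("tape",tp(a),tp(b))
bot.hold(.5); c=viewer.camera("side")[:,:,::-1]
print("change since release",np.abs(c[225:355,180:300].astype(int)-b[225:355,180:300]).mean())
p("end"); job.finish_job()
```

```text
[ 23.1  23.5 658. ] [ 23.5  23.5 671. ]
[ 22.3  23.5 702. ] [ 23.4  23.2 734. ]
tape (23.241545893719806, 17.169082125603865) (19.695290858725762, 16.32409972299169)
change since release 0.564957264957265
end 24.32 [0.5262 0.1664 0.4   ] [-180.     -0.     26.82] [ 0.14 -0.22  0.44] [ 0.01 -0.06  0.02] 0.703
the job is handed in; nothing more can be done
```

Run:
```python
import cv2,numpy as np
a,b=[cv2.imread(f"pics/{f}.png",0) for f in("side0","s4")]
for n,(x,y) in dict(tape=(351,318),ballb=(319,264),balla=(255,244)).items():
    e=[np.float32(cv2.Canny(i[y-25:y+25,x-25:x+25],60,150)) for i in(a,b)]
    r=cv2.matchTemplate(cv2.copyMakeBorder(e[1],6,6,6,6,0),e[0],cv2.TM_CCORR_NORMED); print(n,np.array(cv2.minMaxLoc(r)[3])-6,round(float(r.max()),2))
```

```text
tape [0 0] 0.88
ballb [0 0] 0.8
balla [0 0] 0.71
```

I put the tweezers on the tongue as asked and handed the job in at 24.3 s on the robot's clock; no verdict is reported.

- **What I did:** I took the smaller tweezers from the larger black rest, gripping at 30 N to keep them squeezed open, and lowered them over the tongue under force control. The stop bar met the tongue top at about z = 0.072 m. I pressed at 6.4–7.1 N for about 0.75 s, slightly above the suggested 5 N but well under 15 N, then let go and raised the arm clear.
- **Last checks on the tweezers:** After release the side view showed them upright on the tongue with the jaws closed on the strip. The picture did not change over the next half second, and the wrist force was near zero. I judged the strip to be flat by eye from that one view; its lean was not measured.
- **Bystanders, where two checks disagreed:** A brightness centroid put the tape 3.5 px and one ball 1.1 px away from where they started. Edge matching, which I ran only after handing in, found no shift for the tape or either ball. I think the arm's shadow on them caused the difference. The arm was never commanded near them.

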